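# Open the stock-case padlock and present it at the hasp

### The arm

A 6-joint arm with a two-finger parallel gripper is mounted at the origin on the work surface. World frame = base frame: x ahead of the robot, y to its left, z up, the work surface at z = 0. Lengths are in m, angles in rad, forces in N, time in s.
With the tool pointing down it reaches from about 0.35 to 0.8 m from the base axis. Payload 7.3 kg.
Tool frame: the origin (TCP) lies midway between the tips of the shut fingers; the grasp point (between the pads) lies 19 mm behind it (bot.pinch_z is the distance from the TCP to the grasp point, in m); z points along the fingers, y is the line along which they close (so a half turn about z gives the same grasp; the last joint's range is limited). The gripper opens to 85 mm and grips with 20 to 120 N. Pads are 22 mm wide; open, the fingers measure 114 mm over their backs; the gripper's body (76 mm by 85 mm) begins 54 mm behind the grasp point. The pads swing forward as they close: fully open they stand 13 mm farther back than shut.
Start: joints at [-1.327, 0.342, 1.524, -0, 1.275, -0.146], TCP at [0.2, -0.486, 0.231] pointing down, gripper open.
Joint ranges: [-2.53, 2.53], [-0.77, 2.02], [0.04, 2.7], [-1, 4.14], [0.28, 2.66], [-3.11, 3.11]. Speed limits (rad/s): [2.57, 2.57, 3.14, 3.14, 3.14, 3.14].

### API

Orientations are given as a rotation vector (axis times angle).
In Python, from station import bot gives the robot as it stands. The module is installed in compiled form; this text tells all that it offers.
- The arm moves only by the shell command python3 -m jog 'ROWS' [FORCE]. ROWS is JSON, one flat list of numbers, 7 for each row, row after row: the shift along the tool's x, y, z scaled (see below), then the turn, a rotation vector about the tool's x, y, z scaled (see below), then the opening, from 0 (shut) to 1 (fully open). In form: [dx, dy, dz, ax, ay, az, hand, dx, dy, dz, ax, ay, az, hand, ...]. A call has 1 to 10 rows; each row is the pose to reach, as a shift and turn from the pose commanded when the call began, along the tool's axes at that moment; what a row does not reach only later rows make up. The controller multiplies each number of a shift by 0.15 m and each number of a turn by 90 degrees. A row lasts 1/12 s, in which the tool goes at most 41.7 mm and 7.16 degrees, less where a joint would pass 70% of its speed; a pose out of reach is approached as far as the arm can. A call with a number of a shift or a turn outside -1 to 1 is refused whole. A call with a gripper value outside its range is refused whole. The fingers move at their own pace and stop on an object; FORCE is the grip in N (left out, the last holds). Time passes only in rows, so rows that repeat a pose let the fingers close. It gives the time, the measured TCP pose, the force, the opening and the grip force at its end, in the units of the state.
- bot.get_obs(): the state, without advancing time (a new reading comes with each control period).
- bot.grab_frame(name): name is "scene" or "top" or "wrist"; returns a dict with "pixels" (420x560x3 uint8, blue, green, red), "vfov" (degrees; the focal length in pixels is half the picture's height over the tangent of half this angle, whatever the lens; pixels are square), "cx", "cy" (the principal point, pixels), "rvec" (rotation vector, rad) and "tvec" (3), from world to camera coordinates, as OpenCV has them; the wrist camera has in their place "mount" (4x4, takes a point from camera to tool coordinates, whose origin is the TCP and whose axes are the flange's). Camera axes: x right, y down, z forward; pixel columns grow to the right and rows downward; lengths in m; the calibration is good to about 2 mm. A picture is of the moment at which its call begins: read the wrist's pose just before it. There is no depth.
- bot.job_done(): hands the job in; it is judged then, once.
Trained networks look in a picture, given as the dict that the camera call returned (one of the last four; its "shot" number tells which), for a name from the list of things; names that differ only in an ending like _2 or _b are one class to them, and where a whole thing is asked for, a point or a joint stands for the part that bears it (a point fixed in the world has none). Each returns a list of dicts, best first, with "p" (0 to 1); they miss things now and then, are a little off and sometimes report something else, mostly with a low value. They report only what shows in the picture. A call takes as long as a camera call. They do not tell look-alikes from the thing itself.
- bot.cut_out(picture, name): "mask" (420x560 bool, what is visible of it).
- bot.landmark_of(picture, name): "point" ([x, y, z] in m, in world coordinates, good to about 4 mm: a listed point, or the origin of a listed thing).
The state is a dict: "clock": time; "joint_pos": joint angles; "joint_vel": joint speeds; "effort": joint torques, N m; "ee_pos": TCP position; "tcp_rot": TCP orientation; "contact_force": force on the tool from outside, world axes, zero at the start; "wrist_torque": the same for the moment, N m; "width": finger opening in m; "grip_force": force on a finger pad.
Only numpy, scipy, OpenCV 4.12 (cv2) and the standard library are available. Lean on these libraries where they do the work, as an engineer would, in place of code of your own. Each camera call takes 0.05 s, during which the arm holds its last target. There are 200 camera calls.

### The job

The padlock for the gold stock case lies shut in its wooden cradle. Turn its dial to the click at which the white line on the dial meets the black tick on the shackle side of the lock, pull the shackle fully open, then lift the lock out by its shackle and present it at the case: hold it still with the bow of the open shackle above the staple on the case lid, the whole lock at least 12 cm above the bench and clear of the case. Finish while still holding it there by the shackle, and leave the coffee, tub and jar where they stand.

Things in the scene. Friction and masses are not known exactly. Their poses are not given: they have to be found in the camera images.
- lock_center (a point): centre of the loose aluminium padlock, body 72 (x) x 64 (y) x 32 (z) mm, 0.3 to 0.5 kg in all, most of it in the body, which droops from a light grip on the shackle, lying on its back in the cradle with its dial up; the point is half-way up the body, 34 mm above the bench at the start. Its x axis points away from the shackle (the shackle comes out of its -x face), z is up, out of the dial
- dial_grip (a point): black round fluted dial on the lock's top face, on the lock's centre line: 41 mm across, 24 mm tall, flat top; the point is on its axis 11 mm below its top, 64 mm above the bench at the start. Turns about the upright axis; takes less than 0.2 N m
- dial (a joint): angle (rad) of the dial seen from above, anticlockwise positive: 0 when the white line on the dial's top points to the shackle and meets the black tick on the lock body, the only position in which the shackle is free (to within 0.1). It clicks into sprung notches every 30 degrees (0.5236), one of them at 0, and rests in them. Starts between 1.0 and 2.6, so it must be turned clockwise by that value; stops at -1.2 and 3.4
- shackle (a joint): how far (m) the shackle is drawn out of the lock: 0 shut, 0.022 fully open (a firm stop). It slides straight out along the lock's -x axis against about 2 N of friction and stays where it is left; at any dial position but 0 it is blocked
- shackle_legs (a point): point midway between the two legs of the steel U shackle, at mid height of the lock (34 mm above the bench at the start), 28 mm nearer the lock than the bow and 72 mm from the lock's centre when shut; the bars are 10 mm thick, the legs lie along the lock's x, 46 mm over their outsides (26 mm inside), and show 54 mm of straight leg when shut. There is nothing below the shackle but the bench, and nothing beside it. Moves with the shackle; axes as the lock's
- shackle_bow (a point): middle of the cross bar (bow) of the shackle, 10 mm thick, 100 mm from the lock's centre when shut, 122 mm when open; axes as the lock's
- cradle: fixed wooden cradle, 99 (x) x 104 (y) mm, origin on the bench under the lock, its front edge 46 mm from the origin towards the shackle (-x), its rear edge 53 mm, axes parallel to the lock's; pocket floor 18 mm above the bench, side and back walls to 32 mm, front corner posts to 40 mm, front lip to 26 mm (8 mm above the pocket floor); about 2 mm of play round the lock
- case: fixed grey steel stock case, 130 (x) x 170 (y) x 57 mm tall, origin on the bench under its centre
- staple_top (a point): top of the upright wire staple of the hasp on the case lid, 77 mm above the bench, 40 mm towards the case's -x side from its centre; staple 28 mm wide
- coffee: coffee cup on a saucer, 116 mm across, 63 mm tall, origin under its centre; leave alone
- tub: open green plastic tub 70 (x) x 90 (y) x 45 mm, origin under its centre; leave alone
- jar: glass jar 80 mm across, 110 mm tall, origin under its centre; leave alone
Not all that is in view belongs to the job. Leave any blue look-alike of the part that bears lock_center alone. What is shaped like the case but purple is not meant.

How it is judged:
By the outcome, as a careful person would: the job done as asked, in the order asked, and still so for the second after the job is handed in, while the arm keeps its last pose, push and grip.
It also fails if it takes over 67 s, if anything falls off the work surface, if the arm or the gripper's body presses on something with over 40 N, if the wrist force passes 120 N, or if a joint passes its speed limit or range.

## Working session

There is one attempt and no reset: what is moved stays moved. The work goes in short steps, Python scripts to look and compute and a shell command to move; the robot and the scene stay as the last step left them, time stands still between calls to the robot, and variables do not carry over. Pictures are saved under pics/ and viewed, at most 10 in all, crops included, and the job is handed in when it is done.

```bash
mkdir -p pics; cat > h.py <<'E'
import numpy as np,cv2
from scipy.spatial.transform import Rotation as R
from station import bot
def cam(f,o=None):
    F=210/np.tan(np.radians(f['vfov'])/2);K=np.array([[F,0,f['cx']],[0,F,f['cy']],[0,0,1]])
    if 'mount' in f and f.get('mount') is not None:
        T=np.eye(4);T[:3,:3]=R.from_rotvec(o['tcp_rot']).as_matrix();T[:3,3]=o['ee_pos'];C=T@np.array(f['mount']);Ri=C[:3,:3].T;return K,Ri,-Ri@C[:3,3]
    return K,R.from_rotvec(np.ravel(f['rvec'])).as_matrix(),np.ravel(f['tvec'])
def proj(c,P):
    K,r,t=c;q=(K@(r@np.atleast_2d(P).T+t[:,None])).T;return q[:,:2]/q[:,2:]
def ray(c,uv,z):
    K,r,t=c;d=r.T@np.linalg.solve(K,[uv[0],uv[1],1]);o=-r.T@t;return o+d*(z-o[2])/d[2]
E
python3 - <<'E'
from h import *
print({k:v for k,v in bot.get_obs().items() if k in('clock','ee_pos','tcp_rot','width')},bot.pinch_z)
ims=[]
for n in('top','scene'):
    f=bot.grab_frame(n);c=cam(f);cv2.imwrite(f'pics/{n}0.png',f['pixels'])
    for k in('lock_center','dial_grip','shackle_legs','shackle_bow','cradle','case','staple_top','coffee','tub','jar'):
        try:
            for d in bot.landmark_of(f,k)[:3]: print(n,k,round(d['p'],2),np.round(d['point'],3),proj(c,d['point']).round()[0])
        except Exception as e: print(k,e)
E
```

```text
{'clock': 0.0, 'ee_pos': array([ 0.1994357 , -0.48520018,  0.23063621]), 'tcp_rot': array([-3.08061606e+00, -6.08162812e-01,  1.27981931e-04]), 'width': 0.08530271189404352} 0.0187
top lock_center 0.88 [0.563 0.222 0.033] [201. 212.]
top lock_center 0.56 [0.559 0.22  0.001] [204. 216.]
top lock_center 0.39 [0.561 0.218 0.065] [200. 211.]
top dial_grip 0.67 [0.561 0.219 0.064] [200. 210.]
top dial_grip 0.58 [0.429 0.346 0.048] [141. 271.]
top shackle_legs 0.71 [0.359 0.334 0.017] [148. 304.]
top shackle_legs 0.53 [0.493 0.201 0.036] [209. 243.]
top shackle_bow 0.8 [0.468 0.183 0.032] [217. 254.]
top shackle_bow 0.57 [0.326 0.325 0.014] [152. 319.]
top cradle 0.64 [0.558 0.223 0.   ] [202. 217.]
top case 0.73 [ 0.328 -0.233 -0.   ] [404. 320.]
top case 0.64 [ 0.562 -0.205 -0.   ] [388. 216.]
top case 0.34 [ 0.767 -0.27   0.002] [413. 130.]
top staple_top 0.92 [ 0.288 -0.243  0.078] [417. 340.]
top staple_top 0.62 [ 0.52  -0.212  0.077] [399. 229.]
top coffee 0.56 [ 0.797 -0.003 -0.003] [300. 119.]
top tub 0.91 [ 0.765  0.251 -0.001] [194. 131.]
top jar 0.65 [ 0.77  -0.275  0.004] [416.
[... 201 characters left out ...]
46 0.045] [386. 164.]
scene shackle_legs 0.63 [0.491 0.196 0.03 ] [335. 189.]
scene shackle_legs 0.48 [0.358 0.332 0.014] [375. 152.]
scene shackle_bow 0.65 [0.468 0.184 0.034] [329. 181.]
scene shackle_bow 0.53 [0.332 0.328 0.019] [372. 145.]
scene cradle 0.66 [0.56  0.221 0.002] [346. 215.]
scene case 0.79 [ 0.326 -0.224 -0.002] [181. 158.]
scene staple_top 0.62 [ 0.284 -0.239  0.083] [172. 127.]
scene staple_top 0.6 [ 0.524 -0.211  0.08 ] [180. 196.]
scene coffee 0.61 [ 0.796 -0.004 -0.004] [268. 303.]
scene tub 0.83 [0.77  0.252 0.001] [372. 285.]
scene jar 0.74 [ 0.773 -0.271 -0.004] [157. 301.]
scene jar 0.3 [0.563 0.221 0.064] [349. 203.]
scene jar 0.24 [0.472 0.189 0.034] [331. 182.]
```

```bash
python3 - <<'E'
import cv2,numpy as np
a=cv2.imread('pics/top0.png');b=cv2.imread('pics/top0.png')
cr=cv2.resize(a[165:285,140:260],(480,480),interpolation=cv2.INTER_CUBIC)
cv2.imwrite('pics/crop0.png',cr)
E
```

```text
(no output)
```

View pics/top0.png

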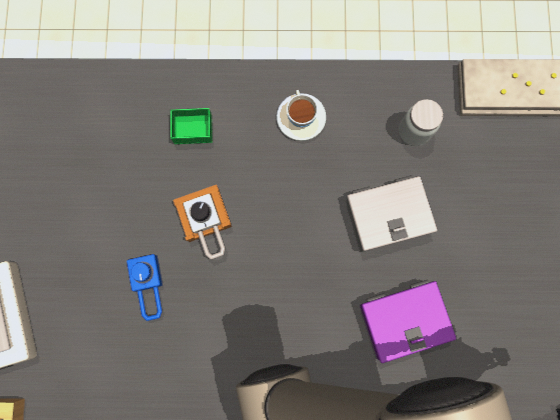

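View pics/crop0.png

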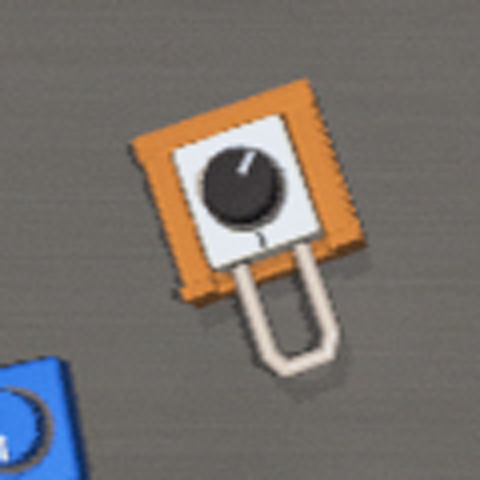

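Candidates in the top view: the silver lock in the wooden cradle at (201,212) and the blue look-alike at (143,271); the grey case at (392,215) and the purple one at (408,322). By the description I take the silver lock and the grey case. The close crop shows the dial line pointing away from the shackle (about 120°) and the tick by the shackle. I'll now move above the lock.

```bash
M='[]'
python3 -m jog '[0.8,-0.69,0,0,0,0,1, 0.8,-0.69,0,0,0,0,1, 0.8,-0.69,0,0,0,0,1, 0.8,-0.69,0,0,0,0,1]' | tail -3
python3 -m jog '[0.8,-0.69,0,0,0,0,1, 0.8,-0.69,0,0,0,0,1, 0.8,-0.69,0,0,0,0,1, 0.8,-0.69,0,0,0,0,1]' >/dev/null
python3 -m jog '[0.8,-0.69,0,0,0,0,1, 0.8,-0.69,0,0,0,0,1, 0.8,-0.69,0,0,0,0,1, 0.8,-0.69,0,0,0,0,1]' >/dev/null
python3 -m jog '[0.8,-0.69,0,0,0,0,1, 0.8,-0.69,0,0,0,0,1, 0.8,-0.69,0,0,0,0,1, 0.8,-0.69,0,0,0,0,1]' >/dev/null
python3 -m jog '[0.5,-0.69,0,0,0,0,1, 0.5,-0.69,0,0,0,0,1, 0.5,-0.69,0,0,0,0,1, 0.5,-0.69,0,0,0,0,1, 0.5,-0.69,0,0,0,0,1]'
cat >> h.py <<'E'
def go(p,yaw,o=None):
    o=o or bot.get_obs();r=R.from_rotvec(o['tcp_rot']);sh=r.inv().apply(np.array(p)-o['ee_pos'])/.15
    y=np.radians(yaw);t=R.from_matrix(np.array([[np.cos(y),np.sin(y),0],[np.sin(y),-np.cos(y),0],[0,0,-1.]]))
    tu=(r.inv()*t).as_rotvec()/(np.pi/2);print('shift',sh.round(3),'turn',tu.round(3),'@',np.round(o['ee_pos'],4),'q',np.round(o['joint_pos'],2),'t',o['clock'],'yaw',np.degrees(np.arctan2(*r.as_matrix()[[1,0],0])).round(2))
E
python3 - <<'E'
from h import *
o=bot.get_obs();f=bot.grab_frame('wrist');cv2.imwrite('pics/w1.png',f['pixels']);c=cam(f,o)
for k in('lock_center','dial_grip','shackle_legs','shackle_bow','cradle'):
    for d in bot.landmark_of(f,k)[:2]: print(k,round(d['p'],2),np.round(d['point'],4),proj(c,d['point']).round()[0])
go([.56,.22,.2],140,o)
E
```

```text
contact_force: [0.6, 0.0, -0.3]
width: 0.0852
grip_force: 0.0
clock: 2.85
ee_pos: [0.5161, 0.2061, 0.2307]
tcp_rot: [3.081, 0.614, -0.001]
contact_force: [-0.0, -0.2, -0.3]
width: 0.0854
grip_force: 0.0
lock_center 0.93 [0.5624 0.2249 0.0354] [279. 140.]
lock_center 0.9 [0.4296 0.3516 0.0208] [136. 203.]
dial_grip 0.97 [0.4261 0.3515 0.0454] [126. 212.]
dial_grip 0.61 [0.5641 0.2195 0.0627] [285. 142.]
shackle_legs 0.9 [0.3613 0.3302 0.0173] [140. 257.]
shackle_legs 0.82 [0.4965 0.1951 0.0329] [281. 204.]
shackle_bow 0.97 [0.3279 0.3283 0.0155] [135. 279.]
shackle_bow 0.73 [0.4657 0.1885 0.0356] [276. 231.]
shift [0.306 0.027 0.204] turn [-0.     0.    -1.305] @ [0.5161 0.2061 0.2307] q [ 0.24  0.4   1.44 -0.    1.3   1.42] t 2.85 yaw 22.56
```

View pics/w1.png

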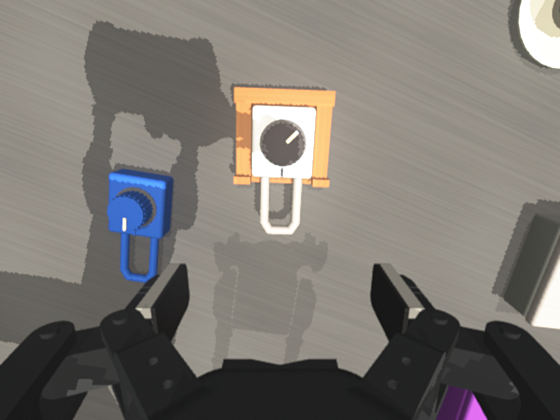

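The wrist view shows the silver lock with its dial at (283,142), the tick at (282,172), and the bow at (280,231). The dial line points up and to the right, and the blue look-alike is off to the left at (138,225). Next I measure the yaw and the line angle on rectified planes.

```bash
python3 - <<'E'
from h import *
def rect(c,img,z,C,yaw,s=0.00025,n=560):
    y=np.radians(yaw);ex=np.array([np.cos(y),np.sin(y),0]);ey=np.array([-np.sin(y),np.cos(y),0])
    P=np.array([C[0],C[1],z]);h=n*s/2
    w=[P+ex*h+ey*h,P+ex*h-ey*h,P-ex*h-ey*h,P-ex*h+ey*h]  # up=+x, left=+y
    H=cv2.getPerspectiveTransform(proj(c,w).astype(np.float32),np.float32([[0,0],[n,0],[n,n],[0,n]]))
    return cv2.warpPerspective(img,H,(n,n),flags=cv2.INTER_CUBIC)
for n in('wrist','top'):
    o=bot.get_obs();f=bot.grab_frame(n);c=cam(f,o)
    m=bot.cut_out(f,'shackle_legs')
    hsv=cv2.cvtColor(f['pixels'],cv2.COLOR_BGR2HSV)
    q=proj(c,[.56,.222,.03])[0];
    org=((hsv[...,0]>5)&(hsv[...,0]<22)&(hsv[...,1]>140)&(hsv[...,2]>90))
    Y,X=np.nonzero(org);k=np.hypot(X-q[0],Y-q[1])<80
    W=np.array([ray(c,(x,y),.032)[:2] for x,y in zip(X[k],Y[k])],np.float32)
    print(n,'cradle rect',cv2.minAreaRect(W))
    # shackle bright pixels
    T=rect(c,f['pixels'],.075,(.5625,.2215),22.0)
    cv2.imwrite(f'pics/rect_{n}.png',T)
    g=T.min(2)
    cc=280;ring=[(g[i,j]>130)and(np.hypot(i-cc,j-cc)<78) for i in range(560) for j in range(560)]
    Yc,Xc=np.nonzero(np.reshape(ring,(560,560)))
    if len(Xc):
        vx,vy,x0,y0=cv2.fitLine(np.c_[Xc,Yc].astype(np.float32),cv2.DIST_L2,0,.01,.01).ravel();print('line centroid',x0,y0,'dir rel lock x deg',np.degrees(np.arctan2(-vx,-vy)),len(Xc))
E
python3 - <<'E'
import cv2,numpy as np
cv2.imwrite('pics/rr.png',np.hstack([cv2.resize(cv2.imread(f'pics/rect_{n}.png'),(390,390)) for n in('wrist','top')]))
E
```

```text
wrist cradle rect ((0.5662370920181274, 0.22238877415657043), (0.09541325271129608, 0.10227523744106293), 20.43865966796875)
line centroid 315.57184 251.58028 dir rel lock x deg -44.15109 1065
top cradle rect ((0.561487078666687, 0.22113588452339172), (0.10069280862808228, 0.10582352429628372), 20.945648193359375)
line centroid 299.27975 313.41022 dir rel lock x deg -32.24352 5880
```

View pics/rr.png

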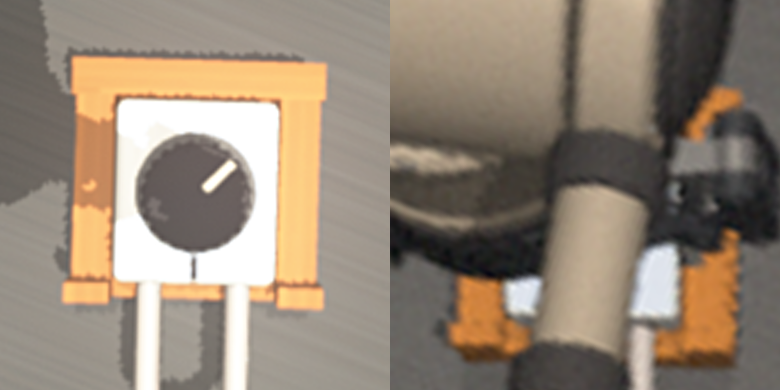

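Cradle yaw is about 20.7°. Of the notches within the starting range, the line fits the one at 120°. So I approach with tool yaw near 140.7°, and a 120° clockwise turn will end aligned with the lock.

```bash
python3 -m jog '[0.327,0.028,0,0,0,-0.66,1, 0.327,0.028,0,0,0,-0.66,1, 0.327,0.028,0,0,0,-0.66,1, 0.327,0.028,0,0,0,-0.66,1, 0.327,0.028,0,0,0,-0.66,1, 0.327,0.028,0,0,0,-0.66,1, 0.327,0.028,0,0,0,-0.66,1, 0.327,0.028,0,0,0,-0.66,1, 0.327,0.028,0,0,0,-0.66,1]' >/dev/null
python3 -m jog '[0,0,0.5,0,0,-0.653,1, 0,0,0.5,0,0,-0.653,1, 0,0,0.5,0,0,-0.653,1, 0,0,0.5,0,0,-0.653,1, 0,0,0.5,0,0,-0.653,1, 0,0,0.5,0,0,-0.653,1, 0,0,0.5,0,0,-0.653,1, 0,0,0.5,0,0,-0.653,1, 0,0,0.5,0,0,-0.653,1, 0,0,0.5,0,0,-0.653,1]'
python3 -c "
from h import *
go([.563,.221,.055],140.7)"
```

```text
clock: 4.93
ee_pos: [0.5633, 0.2184, 0.1563]
tcp_rot: [1.061, 2.957, -0.0]
contact_force: [-0.3, -0.1, -0.7]
width: 0.0857
grip_force: 0.0
shift [0.013 0.012 0.675] turn [-0.     0.    -0.002] @ [0.5633 0.2184 0.1563] q [ 0.24  0.55  1.4  -0.    1.19 -0.64] t 4.9333 yaw 140.53
```

```bash
python3 -m jog '[0.013,0.012,0.3,0,0,0,1, 0.013,0.012,0.6,0,0,0,1, 0.013,0.012,0.675,0,0,0,1, 0.013,0.012,0.675,0,0,0,1, 0.013,0.012,0.675,0,0,0,1]'
python3 -m jog '[0,0,0,0,0,0,0, 0,0,0,0,0,0,0, 0,0,0,0,0,0,0, 0,0,0,0,0,0,0, 0,0,0,0,0,0,0, 0,0,0,0,0,0,0, 0,0,0,0,0,0,0, 0,0,0,0,0,0,0]' 40
```

```text
clock: 5.35
ee_pos: [0.5627, 0.2211, 0.0546]
tcp_rot: [-1.063, -2.955, 0.002]
contact_force: [1.4, -0.4, -0.2]
width: 0.0853
grip_force: 0.0
clock: 6.02
ee_pos: [0.5634, 0.2212, 0.0568]
tcp_rot: [1.061, 2.955, 0.001]
contact_force: [-2.2, -0.8, 7.4]
width: 0.0371
grip_force: 39.8
```

```bash
python3 -m jog '[0,0,-0.01,0,0,0.08,0, 0,0,-0.01,0,0,0.16,0, 0,0,-0.01,0,0,0.23,0, 0,0,-0.01,0,0,0.31,0, 0,0,-0.01,0,0,0.38,0, 0,0,-0.01,0,0,0.46,0, 0,0,-0.01,0,0,0.53,0, 0,0,-0.01,0,0,0.6,0, 0,0,-0.01,0,0,0.667,0, 0,0,-0.01,0,0,0.667,0]'
python3 -m jog '[0,0,0,0,0,0.08,0, 0,0,0,0,0,0.16,0, 0,0,0,0,0,0.23,0, 0,0,0,0,0,0.31,0, 0,0,0,0,0,0.38,0, 0,0,0,0,0,0.46,0, 0,0,0,0,0,0.53,0, 0,0,0,0,0,0.6,0, 0,0,0,0,0,0.667,0, 0,0,0,0,0,0.667,0]'
python3 -m jog '[0,0,0,0,0,0,1, 0,0,0,0,0,0,1, 0,0,0,0,0,0,1, 0,0,0,0,0,0,1, 0,0,0,0,0,0,1]'
python3 -m jog '[0,0,-0.27,0,0,0,1, 0,0,-0.53,0,0,0,1, -0.33,0,-0.8,0,0,0,1, -0.47,0,-0.8,0,0,0,1, -0.47,0,-0.8,0,0,0,1, -0.47,0,-0.8,0,0,0,1]'
cat >>h.py <<'E'
def rect(c,img,z,C,yaw,s=0.00025,n=560):
    y=np.radians(yaw);ex=np.array([np.cos(y),np.sin(y),0]);ey=np.array([-np.sin(y),np.cos(y),0])
    P=np.array([C[0],C[1],z]);h=n*s/2
    w=[P+ex*h+ey*h,P+ex*h-ey*h,P-ex*h-ey*h,P-ex*h+ey*h]
    H=cv2.getPerspectiveTransform(proj(c,w).astype(np.float32),np.float32([[0,0],[n,0],[n,n],[0,n]]))
    return cv2.warpPerspective(img,H,(n,n),flags=cv2.INTER_CUBIC)
E
python3 - <<'E'
from h import *
o=bot.get_obs();f=bot.grab_frame('wrist');c=cam(f,o)
for k in('lock_center','dial_grip','shackle_legs','shackle_bow','cradle'):
    for d in bot.landmark_of(f,k)[:2]: print(k,round(d['p'],2),np.round(d['point'],4),proj(c,d['point']).round()[0])
go([.4952,.1953,.1],20.7,o)
cv2.imwrite('pics/w2.png',np.hstack([rect(c,f['pixels'],.075,(.563,.2215),20.7,.0002,400),rect(c,f['pixels'],.034,(.51,.203),20.7,.0004,400)]))
E
```

```text
clock: 6.85
ee_pos: [0.5616, 0.2207, 0.0569]
tcp_rot: [-2.403, -2.022, 0.004]
contact_force: [-3.0, -3.1, 1.1]
width: 0.0377
grip_force: 41.1
clock: 7.68
ee_pos: [0.5604, 0.2218, 0.0569]
tcp_rot: [-3.092, -0.549, 0.007]
contact_force: [-9.9, 1.4, 5.3]
width: 0.0374
grip_force: 41.5
clock: 8.1
ee_pos: [0.5632, 0.2213, 0.0567]
tcp_rot: [3.092, 0.557, 0.001]
contact_force: [-0.4, -0.8, 0.1]
width: 0.0852
grip_force: 0.0
clock: 8.6
ee_pos: [0.496, 0.1964, 0.178]
tcp_rot: [3.092, 0.557, 0.003]
contact_force: [0.9, 0.3, 0.1]
width: 0.0855
grip_force: 0.0
lock_center 0.96 [0.4293 0.3496 0.0193] [112. 203.]
dial_grip 0.79 [0.4271 0.3504 0.0457] [ 96. 212.]
dial_grip 0.72 [0.5639 0.2214 0.0572] [279. 119.]
shackle_legs 0.79 [0.36   0.3305 0.0181] [117. 267.]
shackle_legs 0.57 [0.4963 0.1954 0.033 ] [280. 198.]
shackle_bow 0.82 [0.4682 0.1905 0.0357] [274. 226.]
shackle_bow 0.77 [0.3296 0.3261 0.0168] [116. 291.]
shift [-0.009  0.005  0.52 ] turn [ 0.    -0.001 -0.003] @ [0.496  0.1964 0.178 ] q [ 0.23  0.4   1.58 -0.    1.15  1.45] t 8.6 yaw 20.44
```

View pics/w2.png

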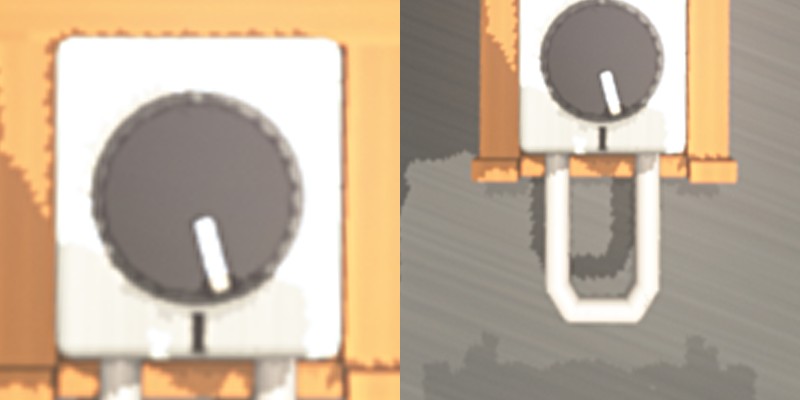

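The dial turned by the commanded amount, but the rectified crop shows the line at (203,220)–(221,290), about 14° short of the tick at (197,333). I regrip and turn 15° more clockwise.

```bash
python3 -m jog '[0.25,0,0.1,0,0,0,1, 0.47,0,0.3,0,0,0,1, 0.47,0,0.55,0,0,0,1, 0.47,0,0.8,0,0,0,1, 0.47,0,0.8,0,0,0,1, 0.47,0,0.8,0,0,0,1]'
python3 -m jog '[0,0,0,0,0,0,0, 0,0,0,0,0,0,0, 0,0,0,0,0,0,0, 0,0,0,0,0,0,0, 0,0,0,0,0,0,0, 0,0,0,0,0,0,0, 0,0,0,0,0,0,0, 0,0,0,0,0,0,0]' 50
python3 -m jog '[0,0,0,0,0,0.06,0, 0,0,0,0,0,0.12,0, 0,0,0,0,0,0.172,0, 0,0,0,0,0,0.172,0, 0,0,0,0,0,0.172,0]'
python3 -m jog '[0,0,0,0,0,0,1, 0,0,0,0,0,0,1, 0,0,0,0,0,0,1, 0,0,0,0,0,0,1, 0,0,0,0,0,0,1]'
python3 -m jog '[0,0,-0.27,0,0,0,1, 0,0,-0.53,0,0,0,1, -0.33,0.04,-0.8,0,0,-0.08,1, -0.45,0.12,-0.8,0,0,-0.172,1, -0.45,0.12,-0.8,0,0,-0.172,1, -0.45,0.12,-0.8,0,0,-0.172,1]'
python3 - <<'E'
from h import *
o=bot.get_obs();f=bot.grab_frame('wrist');c=cam(f,o)
for k in('lock_center','dial_grip','shackle_legs','shackle_bow','cradle'):
    for d in bot.landmark_of(f,k)[:2]: print(k,round(d['p'],2),np.round(d['point'],4),proj(c,d['point']).round()[0])
go([.4952,.1953,.1],20.7,o)
cv2.imwrite('pics/w3.png',np.hstack([rect(c,f['pixels'],.075,(.563,.2215),20.7,.0002,400),rect(c,f['pixels'],.034,(.51,.203),20.7,.0004,400)]))
E
```

```text
clock: 9.4
ee_pos: [0.5616, 0.221, 0.0544]
tcp_rot: [3.091, 0.557, -0.009]
contact_force: [-0.5, -0.1, 0.3]
width: 0.0853
grip_force: 0.0
clock: 10.07
ee_pos: [0.5639, 0.2218, 0.0591]
tcp_rot: [-3.091, -0.557, -0.006]
contact_force: [-2.3, 0.1, 8.2]
width: 0.0371
grip_force: 49.4
clock: 10.48
ee_pos: [0.564, 0.2215, 0.0591]
tcp_rot: [-3.138, -0.135, -0.006]
contact_force: [-0.7, -0.7, 7.6]
width: 0.0375
grip_force: 49.4
clock: 10.9
ee_pos: [0.5628, 0.2213, 0.0565]
tcp_rot: [3.139, 0.136, -0.0]
contact_force: [-0.5, 0.0, 0.5]
width: 0.0856
grip_force: 0.0
clock: 11.4
ee_pos: [0.4963, 0.1973, 0.1778]
tcp_rot: [3.092, 0.558, 0.003]
contact_force: [0.8, 0.6, 0.2]
width: 0.0853
grip_force: 0.0
lock_center 0.84 [0.4252 0.351  0.0211] [110. 207.]
dial_grip 0.88 [0.4276 0.3511 0.047 ] [ 96. 213.]
dial_grip 0.66 [0.5658 0.2232 0.0607] [279. 116.]
shackle_legs 0.81 [0.4991 0.1977 0.0339] [279. 195.]
shackle_legs 0.55 [0.3585 0.3309 0.0181] [117. 268.]
shackle_bow 0.91 [0.3307 0.327  0.0175] [116. 291.]
shackle_bow 0.71 [0.4679 0.1896 0.0362] [276. 228.]
shift [-0.012  0.01   0.519] turn [ 0.    -0.001 -0.003] @ [0.4963 0.1973 0.1778] q [ 0.23  0.41  1.58 -0.    1.15  1.45] t 11.4 yaw 20.45
```

View pics/w3.png

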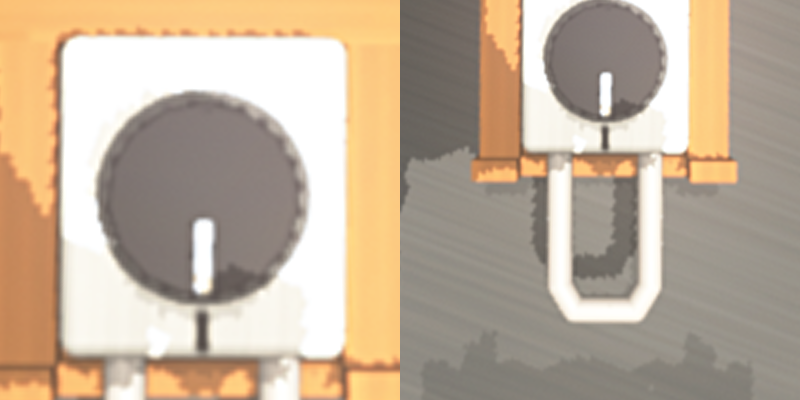

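The line at (203,255) now points straight at the tick at (202,332). Next I descend over the shackle legs, grip and pull.

```bash
python3 -m jog '[-0.01,0.01,0.25,0,0,0,1, -0.01,0.01,0.5,0,0,0,1, -0.01,0.01,0.75,0,0,0,1, -0.01,0.01,0.9,0,0,0,1, -0.01,0.01,0.9,0,0,0,1]'
python3 -m jog '[0,0,0.1,0,0,0,1, 0,0,0.18,0,0,0,1, 0,0,0.18,0,0,0,1]'
python3 -m jog '[0,0,0,0,0,0,0, 0,0,0,0,0,0,0, 0,0,0,0,0,0,0, 0,0,0,0,0,0,0, 0,0,0,0,0,0,0, 0,0,0,0,0,0,0, 0,0,0,0,0,0,0]' 60
python3 -m jog '[-0.02,0,0,0,0,0,0, -0.04,0,0,0,0,0,0, -0.06,0,0,0,0,0,0, -0.08,0,0,0,0,0,0, -0.1,0,0,0,0,0,0, -0.12,0,0,0,0,0,0, -0.14,0,0,0,0,0,0, -0.16,0,0,0,0,0,0, -0.16,0,0,0,0,0,0]'
```

```text
clock: 12.12
ee_pos: [0.4931, 0.1948, 0.0362]
tcp_rot: [3.091, 0.557, -0.016]
contact_force: [-1.4, -0.8, 0.4]
width: 0.085
grip_force: 0.0
clock: 12.37
ee_pos: [0.496, 0.1956, 0.0135]
tcp_rot: [3.092, 0.557, -0.004]
contact_force: [-1.2, 0.4, 0.1]
width: 0.0852
grip_force: 0.0
clock: 12.95
ee_pos: [0.4968, 0.1959, 0.0157]
tcp_rot: [-3.092, -0.558, -0.003]
contact_force: [-0.7, 0.6, 6.7]
width: 0.0442
grip_force: 60.1
clock: 13.7
ee_pos: [0.4739, 0.1871, 0.0146]
tcp_rot: [3.092, 0.557, 0.001]
contact_force: [2.6, 1.3, 4.4]
width: 0.0438
grip_force: 60.5
```

```bash
python3 -m jog '[-0.015,0,0,0,0,0,0, -0.03,0,0,0,0,0,0, -0.03,0,0,0,0,0,0]'
python3 -m jog '[-0.02,0,0,0,0,0,0, -0.03,0,0,0,0,0,0, -0.03,0,0,0,0,0,0]'
python3 - <<'E'
from h import *
o=bot.get_obs();f=bot.grab_frame('wrist');c=cam(f,o)
for k in('lock_center','dial_grip','shackle_legs','shackle_bow'):
    for d in bot.landmark_of(f,k)[:2]: print(k,round(d['p'],2),np.round(d['point'],4))
cv2.imwrite('pics/w4.png',np.hstack([rect(c,f['pixels'],.05,(.553,.2165),20.7,.0004,400),cv2.resize(f['pixels'],(400,400))]))
E
```

```text
clock: 13.95
ee_pos: [0.4727, 0.1866, 0.0153]
tcp_rot: [-3.091, -0.556, -0.012]
contact_force: [10.1, 6.7, 0.9]
width: 0.0438
grip_force: 60.9
clock: 14.2
ee_pos: [0.4728, 0.1866, 0.0161]
tcp_rot: [-3.09, -0.555, -0.027]
contact_force: [20.6, 12.1, -5.2]
width: 0.044
grip_force: 61.8
lock_center 0.29 [0.5643 0.2183 0.0598]
dial_grip 0.84 [0.5597 0.2196 0.0617]
shackle_bow 0.73 [0.4438 0.1764 0.0351]
```

View pics/w4.png

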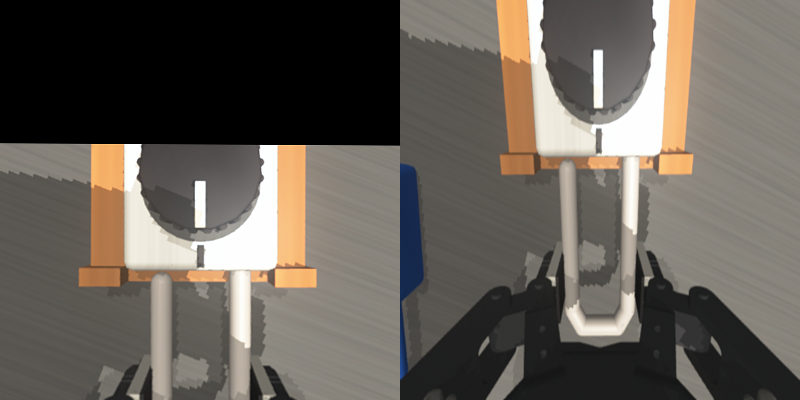

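The shackle is at its stop: 24 N of pull with no further motion, the line still on the tick, and the legs drawn out. I regrip nearer the body so it droops less, then lift.

```bash
python3 -m jog '[0.05,0,0,0,0,0,0, 0.05,0,0,0,0,0,1, 0.05,0,0,0,0,0,1, 0.05,0,0,0,0,0,1, 0.05,0,0,0,0,0,1, 0.13,0,0,0,0,0,1, 0.22,0,0,0,0,0,1, 0.22,0,0,0,0,0,1, 0.22,0,0,0,0,0,1]'
python3 -m jog '[0,0,0,0,0,0,0, 0,0,0,0,0,0,0, 0,0,0,0,0,0,0, 0,0,0,0,0,0,0, 0,0,0,0,0,0,0, 0,0,0,0,0,0,0, 0,0,0,0,0,0,0, 0,0,0,0,0,0,0]' 120
python3 -m jog '[0,0,-0.05,0,0,0,0, 0,0,-0.1,0,0,0,0, 0,0,-0.15,0,0,0,0, 0,0,-0.2,0,0,0,0, 0,0,-0.25,0,0,0,0, 0,0,-0.3,0,0,0,0, 0,0,-0.35,0,0,0,0, 0,0,-0.4,0,0,0,0, 0,0,-0.45,0,0,0,0, 0,0,-0.45,0,0,0,0]'
python3 - <<'E'
from h import *
o=bot.get_obs();f=bot.grab_frame('scene');c=cam(f)
for k in('lock_center','dial_grip','shackle_legs','shackle_bow'):
    for d in bot.landmark_of(f,k)[:2]: print(k,round(d['p'],2),np.round(d['point'],4))
w=bot.grab_frame('wrist')
cw=cam(w,o)
for k in('lock_center','dial_grip','shackle_bow'):
    for d in bot.landmark_of(w,k)[:2]: print('w',k,round(d['p'],2),np.round(d['point'],4))
cv2.imwrite('pics/s5.png',np.hstack([cv2.resize(f['pixels'][90:270,220:460],(480,360)),cv2.resize(w['pixels'],(320,360))]))
E
```

```text
clock: 15.2
ee_pos: [0.4956, 0.1954, 0.0141]
tcp_rot: [3.091, 0.558, -0.002]
contact_force: [-0.4, -0.4, 0.4]
width: 0.0852
grip_force: 0.0
clock: 15.87
ee_pos: [0.4961, 0.1956, 0.0149]
tcp_rot: [3.092, 0.558, 0.0]
contact_force: [-2.0, -0.3, 5.2]
width: 0.0424
grip_force: 120.7
clock: 16.7
ee_pos: [0.4972, 0.1959, 0.0838]
tcp_rot: [-3.092, -0.558, -0.005]
contact_force: [0.5, -0.9, -3.8]
width: 0.0424
grip_force: 122.0
lock_center 0.96 [0.4287 0.3502 0.0151]
lock_center 0.87 [0.5634 0.2198 0.1005]
dial_grip 0.56 [0.568  0.2215 0.1299]
dial_grip 0.56 [0.4299 0.3472 0.0429]
shackle_legs 0.5 [0.473  0.1869 0.1   ]
shackle_legs 0.44 [0.3593 0.3309 0.0142]
shackle_bow 0.5 [0.4502 0.1781 0.1047]
shackle_bow 0.44 [0.3308 0.3271 0.0182]
w lock_center 0.87 [0.4281 0.3521 0.0204]
w dial_grip 0.95 [0.5613 0.2177 0.1274]
w dial_grip 0.85 [0.4266 0.3514 0.0449]
w shackle_bow 0.67 [0.33   0.3256 0.0173]
```

View pics/s5.png

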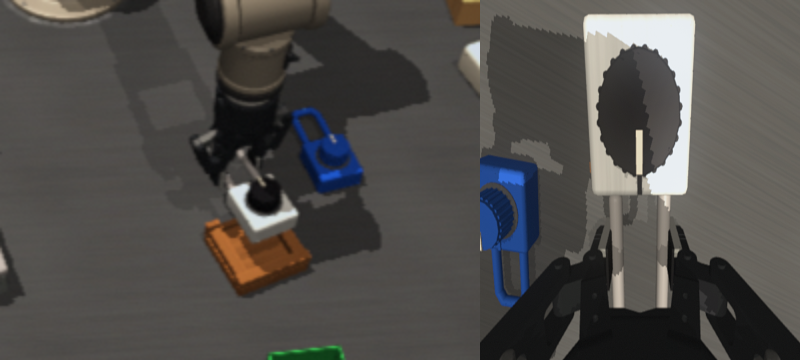

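The lock hangs level from its shackle: in the scene crop it is above the empty cradle at (262,205), and in the wrist view the line is still on the tick at (640,175). I carry it to the case staple.

```bash
python3 -m jog '[0,0,-0.08,0,0,0,0, 0,0,-0.18,0,0,0,0, 0,0,-0.28,0,0,0,0, 0,0,-0.38,0,0,0,0, 0,0,-0.47,0,0,0,0, 0,0,-0.51,0,0,0,0]' >/dev/null
python3 -m jog '[-0.01,0.05,0,0,0,0,0, -0.03,0.15,0,0,0,0,0, -0.05,0.29,0,0,0,0,0, -0.08,0.44,0,0,0,0,0, -0.1,0.58,0,0,0,0,0, -0.13,0.73,0,0,0,0,0, -0.15,0.87,0,0,0,0,0]' >/dev/null
python3 -m jog '[-0.02,0.14,0,0,0,0,0, -0.05,0.29,0,0,0,0,0, -0.08,0.44,0,0,0,0,0, -0.1,0.58,0,0,0,0,0, -0.13,0.73,0,0,0,0,0, -0.15,0.87,0,0,0,0,0]'
python3 -m jog '[-0.02,0.14,0,0,0,0,0, -0.05,0.29,0,0,0,0,0, -0.08,0.44,0,0,0,0,0, -0.1,0.58,0,0,0,0,0, -0.13,0.73,0,0,0,0,0, -0.15,0.82,0,0,0,0,0, -0.15,0.87,0,0,0,0,0, -0.15,0.87,0,0,0,0,0, -0.15,0.87,0,0,0,0,0]'
python3 - <<'E'
from h import *
o=bot.get_obs();F=[]
for n in('scene','top','wrist'):
    f=bot.grab_frame(n);F.append(f['pixels'])
    for k in('lock_center','dial_grip','shackle_bow','staple_top','case'):
        for d in bot.landmark_of(f,k)[:3]: print(n,k,round(d['p'],2),np.round(d['point'],4))
go([.57,-.1935,.16],20.45,o)
cv2.imwrite('pics/s6.png',np.hstack([cv2.resize(F[0][60:300,80:340],(400,370)),cv2.resize(F[2],(400,370))]))
E
```

```text
clock: 18.73
ee_pos: [0.5445, -0.0664, 0.1572]
tcp_rot: [-3.091, -0.557, 0.003]
contact_force: [0.9, 0.5, -2.6]
width: 0.0423
grip_force: 122.2
clock: 19.48
ee_pos: [0.5694, -0.1943, 0.1579]
tcp_rot: [-3.091, -0.557, 0.001]
contact_force: [-0.3, 1.1, -4.2]
width: 0.0423
grip_force: 122.3
scene lock_center 0.95 [ 0.6391 -0.1716  0.1763]
scene lock_center 0.92 [0.4282 0.3493 0.0161]
scene dial_grip 0.65 [0.4253 0.3483 0.0487]
scene dial_grip 0.51 [ 0.6346 -0.1651  0.2102]
scene shackle_bow 0.71 [ 0.6355 -0.1701  0.2117]
scene shackle_bow 0.7 [0.3324 0.3293 0.0186]
scene shackle_bow 0.63 [ 0.5239 -0.2126  0.1787]
scene staple_top 0.64 [ 0.5234 -0.2097  0.0786]
scene case 0.79 [ 0.5626 -0.1992 -0.0013]
scene case 0.67 [ 0.3265 -0.2241 -0.0011]
top lock_center 0.67 [0.4245 0.3447 0.0143]
top lock_center 0.56 [ 0.6355 -0.1681  0.1757]
top dial_grip 0.79 [0.4309 0.3479 0.0507]
top dial_grip 0.52 [ 0.6351 -0.1707  0.2083]
top shackle_bow 0.53 [0.3293 0.3249 0.0146]
top case 0.61 [ 0.5607 -0.2047  0.0014]
wrist dial_grip 0.62 [ 0.637  -0.1707  0.2024]
wrist staple_top 0.71 [ 0.5221 -0.2112  0.0771]
wrist case 0.17 [ 0.5208 -0.2128  0.0782]
shift [ 0.005 -0.003 -0.014] turn [-0.001  0.    -0.   ] @ [ 0.5694 -0.1943  0.1579] q [-0.46  0.54  1.41  0.    1.19  0.76] t 19.4833 yaw 20.43
```

View pics/s6.png

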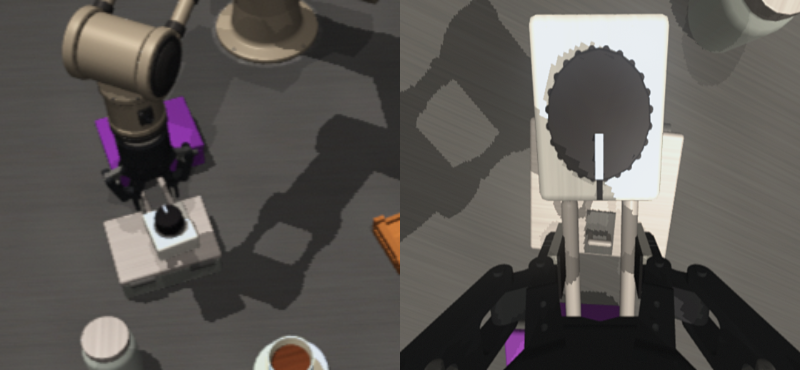

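The lock is held level over the grey case: the bow is at (0.524,-0.213) above the staple at (0.522,-0.211), the lock at z≈0.176, and the bow is 0.12 m from the lock's centre, so fully open. I settle briefly, then hand in.

```bash
python3 -m jog '[0,0,0,0,0,0,0, 0,0,0,0,0,0,0, 0,0,0,0,0,0,0, 0,0,0,0,0,0,0, 0,0,0,0,0,0,0, 0,0,0,0,0,0,0]'
python3 -c "
from station import bot
print(bot.job_done())"
```

```text
clock: 20.88
ee_pos: [0.5698, -0.1948, 0.1586]
tcp_rot: [3.092, 0.557, 0.0]
contact_force: [0.5, -0.2, -3.6]
width: 0.0425
grip_force: 122.3
the job is handed in; nothing more can be done
None
```

The dial was turned to the click at the tick, the shackle pulled fully open, and I handed the job in at 20.9 s with the lock held still by its shackle above the staple of the grey case, about 16 cm above the bench; no verdict came back.

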